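Lay the cut square tubes in their tacking cradles

TASK

Get the bench ready for tack welding: pick out the four pieces of square tube and lay each one lengthwise in the cradle made for its length, lying flat on the cradle's base plate between the cheeks and end stops. Leave the piece of angle iron and the piece of open channel where they lie.

Things in the scene. Friction and masses are not known exactly. Their poses are not given: they have to be found in the camera images.
- tube_135: loose piece of plain steel square tube, 30 x 30 mm in section with 3 mm walls, open ends, 135 mm long, 0.31 kg give or take 30 percent, lying flat on the bench. Origin at the middle of the piece (15 mm above what it lies on); x runs along its length, y across it, z up. Its two ends and its four sides are alike
- tube_110: loose piece of plain steel square tube, 30 x 30 mm in section with 3 mm walls, open ends, 110 mm long, 0.25 kg give or take 30 percent, lying flat on the bench. Origin at the middle of the piece (15 mm above what it lies on); x runs along its length, y across it, z up. Its two ends and its four sides are alike
- tube_85: loose piece of plain steel square tube, 30 x 30 mm in section with 3 mm walls, open ends, 85 mm long, 0.20 kg give or take 30 percent, lying flat on the bench. Origin at the middle of the piece (15 mm above what it lies on); x runs along its length, y across it, z up. Its two ends and its four sides are alike
- tube_60: loose piece of plain steel square tube, 30 x 30 mm in section with 3 mm walls, open ends, 60 mm long, 0.14 kg give or take 30 percent, lying flat on the bench. Origin at the middle of the piece (15 mm above what it lies on); x runs along its length, y across it, z up. Its two ends and its four sides are alike
- cradle_135: fixed dark cradle for the 135 mm tube, 161 x 56 mm: 6 mm base plate, at each end a pocket of an end stop and two side cheeks (5 mm thick, to 20 mm above the bench, cheeks 12 mm long), sides open between the cheeks for the fingers. Free space inside 151 x 46 mm. Origin: centre of its underside; x along its length, z up; a seated tube's middle is 21 mm above the origin
- cradle_110: fixed dark cradle for the 110 mm tube, 136 x 56 mm: 6 mm base plate, at each end a pocket of an end stop and two side cheeks (5 mm thick, to 20 mm above the bench, cheeks 12 mm long), sides open between the cheeks for the fingers. Free space inside 126 x 46 mm. Origin: centre of its underside; x along its length, z up; a seated tube's middle is 21 mm above the origin
- cradle_85: fixed dark cradle for the 85 mm tube, 111 x 56 mm: 6 mm base plate, at each end a pocket of an end stop and two side cheeks (5 mm thick, to 20 mm above the bench, cheeks 12 mm long), sides open between the cheeks for the fingers. Free space inside 101 x 46 mm. Origin: centre of its underside; x along its length, z up; a seated tube's middle is 21 mm above the origin
- cradle_60: fixed dark cradle for the 60 mm tube, 86 x 56 mm: 6 mm base plate, at each end a pocket of an end stop and two side cheeks (5 mm thick, to 20 mm above the bench, cheeks 12 mm long), sides open between the cheeks for the fingers. Free space inside 76 x 46 mm. Origin: centre of its underside; x along its length, z up; a seated tube's middle is 21 mm above the origin
- angle_iron: bystander: loose piece of plain steel angle (L section), 110 mm long, 30 mm wide and 30 mm high, 4 mm thick, one leg flat on the bench, the other standing along its -y edge. Origin at the centre of its underside; x along its length, z up. Not to be moved
- channel: bystander: loose piece of plain steel channel (U section, open upward), 85 mm long, 30 mm wide and 30 mm high, 3 mm thick. Origin at the centre of its underside; x along its length, z up. Not to be moved
Not all that is in view belongs to the job. Leave any orange look-alike of the tube_60 alone.

How it is judged:
By the outcome, as a careful person would: the job done as asked, in the order asked, and still so for the second after the job is handed in, with the robot touching nothing.
It also fails if it takes over 106 s, if anything falls off the work surface, if the arm or the gripper's body presses on something with over 40 N, if the wrist force passes 120 N, or if a joint passes its speed limit or range.

ROBOT

A 6-joint arm with a two-finger parallel gripper is mounted at the origin on the work surface. World frame = base frame: x ahead of the robot, y to its left, z up, the work surface at z = 0. Lengths are in m, angles in rad, forces in N, time in s.
With the tool pointing down it reaches from about 0.3 to 0.875 m from the base axis. Payload 4.2 kg.
Tool frame: the origin (TCP) lies midway between the tips of the shut fingers; the grasp point (between the pads) lies 19 mm behind it; z points along the fingers, y is the line along which they close (so a half turn about z gives the same grasp; the last joint's range is limited). The gripper opens to 85 mm and grips with 20 to 120 N. Pads are 22 mm wide; open, the fingers measure 114 mm over their backs; the gripper's body (76 mm by 85 mm) begins 54 mm behind the grasp point. The pads swing forward as they close: fully open they stand 13 mm farther back than shut.
Start: joints at [1.32, 0.32, 1.565, -0, 1.257, -0.02], TCP at [0.132, 0.56, 0.231] pointing down, gripper open.
Joint ranges: [-3.11, 3.11], [-0.84, 2.01], [0.21, 2.61], [-1.34, 4.49], [0.05, 2.63], [-2.56, 2.56]. Speed limits (rad/s): [2.57, 2.57, 3.14, 3.14, 3.14, 3.14].

INTERFACE

Orientations are given as a rotation vector (axis times angle).
In Python, from bench import ctrl gives the robot as it stands.
- The arm moves only by the tool move_arm, never from a script. Its argument "plan" is a list of rows, each a list of 3 entries, a list of its own where there are three numbers: the opening, from -1 (shut) to 1 (fully open), then the shift along the tool's x, y, z scaled (see below), then the turn, a rotation vector about the tool's x, y, z scaled (see below). In form: [[fingers, [dx, dy, dz], [rx, ry, rz]], ...]. A call has 1 to 10 rows; each row is the pose to reach, as a shift and turn from the pose commanded when the call began, along the tool's axes at that moment, turning the shorter way round; what a row does not reach only later rows make up. The controller multiplies each number of a shift by 0.15 m and each number of a turn by 360 degrees. A row lasts 1/8 s, in which the tool goes at most 62.5 mm and 10.7 degrees, less where a joint would pass 70% of its speed; a pose out of reach is approached as far as the arm can. A call with a number of a shift or a turn outside -1 to 1 is refused whole. A call with a gripper value outside its range is refused whole. The fingers move at their own pace and stop on an object; the grip force is fixed at half the most. Time passes only in rows, so rows that repeat a pose let the fingers close. It gives the time, the measured TCP pose, the force, the opening and the grip force at its end, in the units of the state.
- ctrl.observe(): the state, without advancing time (a new reading comes with each control period).
- ctrl.grab_frame(name): name is "scene" or "top" or "wrist"; returns a dict with "pixels" (480x640x3 uint8, red, green, blue), "depth" (480x640 float32, m along the optical axis (not along the pixel's ray), 0 where there is no reading), "camera_matrix" (3x3 intrinsics, pixels), "k1" (the pictures are not rectified: a ray, as slopes to the right and down, at radius r is drawn at 1 + k1 r^2 times it, then the intrinsics apply), "R" (3x3) and "t" (3): a world point X has camera coordinates R X + t; the wrist camera has in their place "tool_from_camera" (4x4, takes a point from camera to tool coordinates, whose origin is the TCP and whose axes are the flange's). Camera axes: x right, y down, z forward; pixel columns grow to the right and rows downward; lengths in m; the calibration is good to about 2 mm. A picture is of the moment at which its call begins: read the wrist's pose just before it.
- ctrl.job_done(): hands the job in; it is judged then, once.
The state is a dict: "clock": time; "qpos": joint angles; "qvel": joint speeds; "joint_torque": joint torques, N m; "tcp_pos": TCP position; "eef_rot": TCP orientation; "ft_force": force on the tool from outside, world axes, zero at the start; "moment": the same for the moment, N m; "gripper_width": opening from 0.0 (shut) to 1.0 (fully open); "gripper_force": force on a finger pad.
Only numpy, scipy, OpenCV 4.12 (cv2) and the standard library are available. Lean on these libraries where they do the work, as an engineer would, in place of code of your own. Each camera call takes 0.05 s, during which the arm holds its last target. There are 200 camera calls.

## Working session

There is one attempt and no reset: what is moved stays moved. The work goes in short steps, Python scripts to look and compute and a tool call to move; the robot and the scene stay as the last step left them, time stands still between calls to the robot, and variables do not carry over. Pictures are saved under pics/ and viewed, at most 14 in all, crops included, and the job is handed in when it is done.

Besides the shell and the picture viewer there is one more tool, called after "Call:" by a JSON object that holds its "api" and its "payload". move_arm: Moves the arm, as the interface text tells. Its arguments: {"type":"object","properties":{"plan":{"type":"array","items":{"type":"array"}}},"required":["plan"]}

```bash
mkdir -p pics; cat > h.py <<'E'
import numpy as np, cv2
from bench import ctrl
def save(f,n): cv2.imwrite(f'pics/{n}.png', f['pixels'][:,:,::-1])
E
python3 - <<'E'
from h import *
s=ctrl.observe(); print({k:np.round(v,3).tolist() for k,v in s.items()})
for n in ('top','scene'):
    f=ctrl.grab_frame(n); save(f,n+'0'); np.savez(f'pics/{n}0.npz',**f)
    print(n,f['camera_matrix'].tolist(),f['k1'],np.round(f['R'],4).tolist(),f['t'])
E
```

```text
{'clock': 0.0, 'qpos': [1.32, 0.32, 1.566, -0.0, 1.257, -0.02], 'qvel': [0.0, 0.0, 0.0, -0.001, -0.001, 0.001], 'joint_torque': [0.001, -41.551, -23.416, 0.0, 0.008, -0.0], 'tcp_pos': [0.131, 0.559, 0.23], 'eef_rot': [-0.362, -3.12, 0.003], 'ft_force': [0.289, -0.152, -0.361], 'moment': [-0.003, 0.012, -0.023], 'gripper_force': 0.0, 'gripper_width': 0.999}
top [[508.9662578264891, 0.0, 320.8978144395621], [0.0, 508.9662578264891, 236.84024060584017], [0.0, 0.0, 1.0]] -0.027476485552309683 [[-0.0525, -0.9986, -0.0027], [-0.9743, 0.0518, -0.219], [0.2189, -0.0089, -0.9757]] [0.02617618 0.4718451  0.82304814]
scene [[444.5781154511939, 0.0, 320.2013331644405], [0.0, 444.5781154511939, 230.03484419817926], [0.0, 0.0, 1.0]] -0.10522917744501674 [[-0.8057, 0.5922, -0.0137], [0.5082, 0.6792, -0.5295], [-0.3043, -0.4336, -0.8482]] [ 0.39126988 -0.21125208  1.03872618]
```

View pics/top0.png

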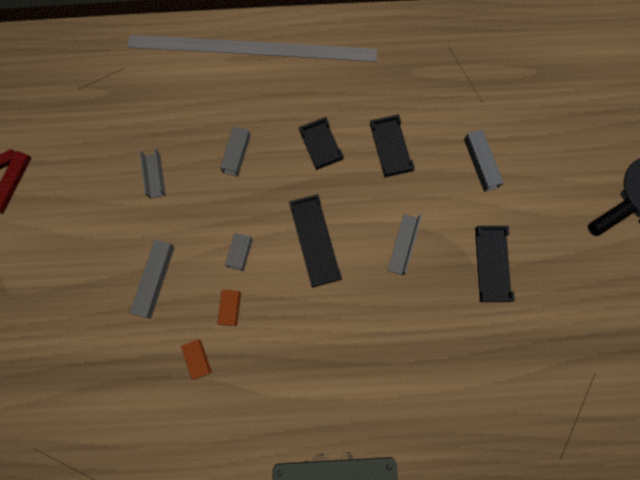

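View pics/scene0.png

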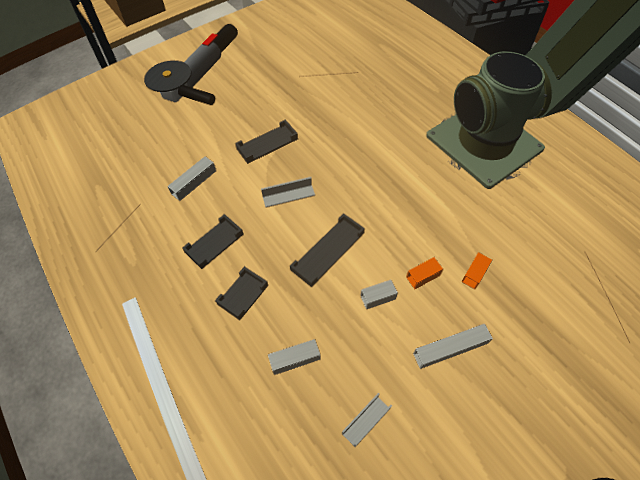

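The top view shows grey pieces at (152,279) long, (238,251) short, (235,150), (483,160), (404,244) and (152,174). The cradles are dark, at (321,143), (392,146), (316,240) and (494,264). The two orange look-alikes are at (229,308) and (196,359). In the scene view the piece at top (404,244) is L-shaped and the one at (152,174) is open on top, so these are the angle and the channel.

```bash
cat >> h.py <<'E'
def cloud(f):
    K=f['camera_matrix'];h,w=f['depth'].shape
    u,v=np.meshgrid(np.arange(w),np.arange(h))
    pts=np.stack([u,v],-1).reshape(-1,1,2).astype(float)
    n=cv2.undistortPoints(pts,K,np.array([f['k1'],0,0,0.])).reshape(-1,2)
    d=f['depth'].reshape(-1)
    C=np.c_[n,np.ones(len(n))]*d[:,None]
    if 'R' in f:
        return ((C-f['t'])@f['R']).reshape(h,w,3), n.reshape(h,w,2)
    return C.reshape(h,w,3), n.reshape(h,w,2)
def onplane(f,n,z):
    r=np.c_[n,np.ones(len(n))]@f['R']; o=-f['R'].T@f['t']
    return o+r*((z-o[2])/r[:,2])[:,None]
E
python3 - <<'E'
from h import *
f=dict(np.load('pics/top0.npz'))
P,n=cloud(f); hsv=cv2.cvtColor(f['pixels'],cv2.COLOR_RGB2HSV)
z=P[...,2]; print('table z',np.median(z[300:400,250:600]), np.std(z[300:400,250:600]))
sat=hsv[...,1]; val=hsv[...,2]
def comps(m,zp,tag):
    c,l,st,ce=cv2.connectedComponentsWithStats(m.astype(np.uint8))
    for i in range(1,c):
        if st[i,4]<150 or st[i,4]>8000: continue
        k=l==i; p=onplane(f,n[k],zp)[:,:2]
        (cx,cy),(a,b),an=cv2.minAreaRect((p*1000).astype(np.float32))
        if a<b: a,b,an=b,a,an+90
        print(tag,ce[i].round(),st[i,4],'xy',round(cx,1),round(cy,1),'LxW',round(a),round(b),'ang',round((an+90)%180-90,1),'zmed',np.round(np.median(z[k]),3))
comps((sat<60)&(val>60)&(z>0.023)&(z<.045),0.03,'grey')
comps((sat<90)&(val<65)&(z>-.01)&(z<.05),0.02,'dark')
crops=[f['pixels'][y-40:y+40,x-40:x+40] for x,y in ((152,279),(238,251),(235,150),(483,160),(404,244),(152,174))]
g=np.vstack([np.hstack(crops[:3]),np.hstack(crops[3:])])
g=np.clip(g.astype(float)*1.6,0,255).astype(np.uint8)
cv2.imwrite('pics/crop.png',cv2.resize(g,None,fx=3.3,fy=3.3,interpolation=2)[:,:,::-1])
E
```

```text
table z -0.0005577834252592477 0.06101951436518264
grey [234. 149.] 692 xy 652.9 150.9 LxW 83 30 ang -17.7 zmed 0.029
grey [485. 158.] 916 xy 609.9 -307.6 LxW 110 30 ang 13.7 zmed 0.029
grey [238. 250.] 556 xy 461.2 148.4 LxW 59 30 ang -17.4 zmed 0.029
grey [150. 278.] 1330 xy 421.0 302.1 LxW 134 31 ang -17.5 zmed 0.03
dark [391. 145.] 1621 xy 648.6 -139.3 LxW 114 58 ang 10.2 zmed 0.006
dark [320. 143.] 1236 xy 660.3 -7.8 LxW 90 56 ang 18.8 zmed 0.006
dark [476. 163.] 307 xy 605.7 -292.4 LxW 111 11 ang 13.7 zmed 0.018
dark [315. 241.] 2605 xy 475.8 12.4 LxW 161 54 ang 12.2 zmed 0.006
dark [493. 264.] 2321 xy 416.4 -302.2 LxW 135 60 ang -3.3 zmed 0.006
dark [160. 281.] 324 xy 415.9 287.3 LxW 132 8 ang -17.8 zmed 0.016
dark [338. 470.] 2335 xy 93.3 -0.9 LxW 200 34 ang 87.0 zmed 0.011
```

View pics/crop.png

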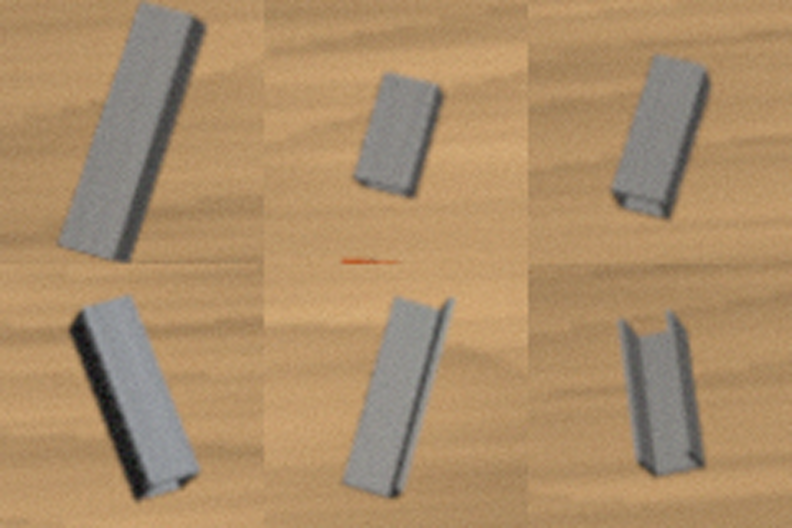

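The crops confirm it. Top row: closed square tubes of 135, 60 and 85 mm. Bottom row: the closed 110 mm tube, then the L angle and the open U channel, which I leave. Next I refine the cradles and write a small move calculator.

```bash
cat >> h.py <<'E'
from scipy.spatial.transform import Rotation as Ro
def step(wps,start=None):
    """print the shift (x0.15 m) and turn (x360 deg) for each waypoint (x,y,z mm, yaw deg of tool x mod 180) from the present pose or the waypoint before"""
    s=ctrl.observe(); p=s['tcp_pos']; R=Ro.from_rotvec(s['eef_rot'])
    print('now',np.round(p*1000,1),'t',round(s['clock'],2),'F',np.round(s['ft_force'],1),'grip',round(s['gripper_width'],3),round(s['gripper_force'],1))
    for x,y,z,yaw in wps:
        tx=R.as_matrix()[:,0]; d=(yaw-np.degrees(np.arctan2(tx[1],tx[0]))+90)%180-90
        yw=np.radians(np.degrees(np.arctan2(tx[1],tx[0]))+d)
        c,s_=np.cos(yw),np.sin(yw)
        T=Ro.from_matrix(np.array([[c,s_,0],[s_,-c,0],[0,0,-1]]))
        q=np.array([x,y,z])/1000
        sh=R.inv().apply(q-p)/.15; tu=(R.inv()*T).as_rotvec()/(2*np.pi)
        print('shift',np.round(sh,3).tolist(),'turn',np.round(tu,4).tolist(),'rows',int(np.ceil(max(np.linalg.norm(sh)*.15/.0625,np.linalg.norm(tu)*360/10.7))), '' if abs(sh).max()<=1 else 'TOO FAR')
        p=q;R=T
E
python3 - <<'E'
from h import *
f=dict(np.load('pics/top0.npz'))
P,n=cloud(f); hsv=cv2.cvtColor(f['pixels'],cv2.COLOR_RGB2HSV)
for nm,(u,v),z0 in (('60',(320,143),0),('85',(391,145),0),('135',(315,241),0),('110',(493,264),0)):
    m=np.zeros((480,640),bool); m[v-52:v+52,u-34:u+34]=1
    m&=(hsv[...,2]<70)&(hsv[...,1]<100)&(P[...,2]>.003)&(P[...,2]<.024)
    m=cv2.morphologyEx(m.astype(np.uint8),cv2.MORPH_OPEN,np.ones((3,3)))>0
    for lab,k in (('all',m),('high',m&(P[...,2]>.014))):
        (cx,cy),(a,b),an=cv2.minAreaRect((P[k][:,:2]*1000).astype(np.float32))
        if a<b:a,b,an=b,a,an+90
        print(nm,lab,round(cx,1),round(cy,1),round(a),round(b),round((an+90)%180-90,1),k.sum())
step([(275,440,120,-17.5),(421,302,100,-17.5),(421,302,3,-17.5)])
E
```

```text
60 all 662.7 -7.6 86 56 19.7 1162
60 high 662.7 -7.6 86 56 19.7 238
85 all 651.6 -140.3 112 56 10.1 1505
85 high 651.5 -140.1 112 56 10.1 241
135 all 477.0 12.5 160 55 12.3 2437
135 high 477.1 12.5 160 55 12.3 243
110 all 417.1 -305.0 135 57 -3.3 2116
110 high 417.6 -305.0 134 57 -3.3 237
now [131.5 559.3 230.6] t 0.1 F [-0.1 -0.1  0.1] grip 1.0 0.0
shift [-1.114, -0.554, 0.738] turn [-0.0003, 0.0, 0.0119] rows 4 TOO FAR
shift [-1.205, -0.585, 0.133] turn [0.0, 0.0, 0.0] rows 4 TOO FAR
shift [0.0, 0.0, 0.647] turn [0.0, 0.0, 0.0] rows 2
```

Call:
{"api": "move_arm", "payload": {"plan": [[1,[-0.9,-0.45,0.4],[0,0,0.012]],[1,[-0.9,-0.45,0.4],[0,0,0.012]],[1,[-0.9,-0.45,0.4],[0,0,0.012]],[1,[-0.9,-0.45,0.4],[0,0,0.012]]]}}

```text
clock: 0.6
tcp_pos: [0.2484, 0.4609, 0.17]
eef_rot: [-0.484, -3.103, 0.005]
ft_force: [0.4, 0.7, 0.3]
gripper_width: 1.003
gripper_force: 0.0
```

Call:
{"api": "move_arm", "payload": {"plan": [[1,[-0.9,-0.45,0.4],[0,0,0]],[1,[-0.9,-0.45,0.4],[0,0,0]],[1,[-0.9,-0.45,0.4],[0,0,0]],[1,[-0.9,-0.45,0.4],[0,0,0]]]}}

```text
clock: 1.1
tcp_pos: [0.3564, 0.3574, 0.1106]
eef_rot: [-0.483, -3.103, 0.002]
ft_force: [-0.3, 0.4, 0.3]
gripper_width: 1.0
gripper_force: 0.0
```

```bash
python3 -c "
from h import *
step([(421,302,80,-17.5),(421,302,3,-17.5)])"
```

```text
now [356.4 357.4 110.6] t 1.1 F [-0.3  0.4  0.3] grip 1.0 0.0
shift [-0.523, -0.22, 0.204] turn [-0.0002, -0.0002, -0.0006] rows 2 
shift [0.0, 0.0, 0.513] turn [0.0, 0.0, 0.0] rows 2
```

Call:
{"api": "move_arm", "payload": {"plan": [[1,[-0.523,-0.22,0.0],[0,0,0]],[1,[-0.523,-0.22,0.0],[0,0,0]],[1,[-0.523,-0.22,0.0],[0,0,0]],[1,[-0.523,-0.22,0.0],[0,0,0]]]}}

```text
clock: 1.6
tcp_pos: [0.4199, 0.3044, 0.1117]
eef_rot: [-0.477, -3.105, -0.002]
ft_force: [-0.7, 0.0, 0.3]
gripper_width: 1.004
gripper_force: 0.0
```

```bash
cat >> h.py <<'E'
def wrist(zlo,zhi,name=None,dark=False):
    s=ctrl.observe(); f=ctrl.grab_frame('wrist')
    if name: save(f,name)
    P,n=cloud(f); T=f['tool_from_camera']
    X=P.reshape(-1,3)@T[:3,:3].T+T[:3,3]
    W=(Ro.from_rotvec(s['eef_rot']).apply(X)+s['tcp_pos']).reshape(480,640,3)
    hsv=cv2.cvtColor(f['pixels'],cv2.COLOR_RGB2HSV)
    m=(hsv[...,1]<(110 if dark else 60))&(W[...,2]>zlo)&(W[...,2]<zhi)&(f['depth']>.08)
    if dark: m&=hsv[...,2]<80
    m=cv2.morphologyEx(m.astype(np.uint8),cv2.MORPH_OPEN,np.ones((5,5)))
    c,l,st,ce=cv2.connectedComponentsWithStats(m)
    for i in range(1,c):
        if st[i,4]<800: continue
        (cx,cy),(a,b),an=cv2.minAreaRect((W[l==i][:,:2]*1000).astype(np.float32))
        if a<b:a,b,an=b,a,an+90
        print('wrist',ce[i].round(),'xy',round(cx,1),round(cy,1),'LxW',round(a),round(b),'ang',round((an+90)%180-90,1),'z',np.round(np.median(W[l==i][:,2]),4))
E
python3 -c "
from h import *
wrist(.024,.036,'w1')
step([(421,302,3,-17.5)])"
```

```text
wrist [321. 240.] xy 421.7 303.4 LxW 134 30 ang -17.7 z 0.0293
wrist [138. 339.] xy 450.3 153.7 LxW 36 32 ang -15.0 z 0.0291
now [419.8 304.4 111.6] t 1.65 F [0.3 1.  0.8] grip 1.0 0.0
shift [-0.012, -0.013, 0.724] turn [0.0001, -0.0, 0.0001] rows 2
```

View pics/w1.png

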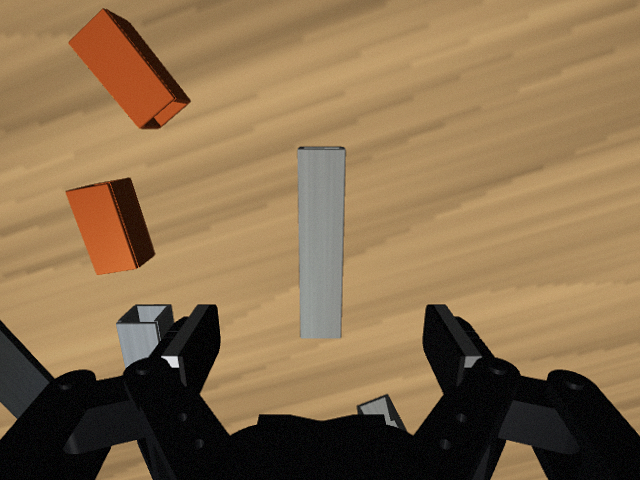

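The wrist view shows the tube at (321,240), centred and aligned between the fingers, and it agrees with the top camera. I descend and grip.

Call:
{"api": "move_arm", "payload": {"plan": [[1,[-0.01,-0.01,0.35],[0,0,0]],[1,[-0.01,-0.01,0.6],[0,0,0]],[1,[-0.01,-0.01,0.72],[0,0,0]],[1,[-0.01,-0.01,0.72],[0,0,0]],[-1,[-0.01,-0.01,0.72],[0,0,0]],[-1,[-0.01,-0.01,0.72],[0,0,0]],[-1,[-0.01,-0.01,0.72],[0,0,0]],[-1,[-0.01,-0.01,0.72],[0,0,0]],[-1,[-0.01,-0.01,0.72],[0,0,0]],[-1,[-0.01,-0.01,0.72],[0,0,0]]]}}

```text
clock: 2.9
tcp_pos: [0.4226, 0.3019, 0.0045]
eef_rot: [0.479, 3.103, 0.004]
ft_force: [-1.1, 0.9, 6.2]
gripper_width: 0.341
gripper_force: 61.2
```

```bash
python3 -c "
from h import *
step([(421,302,80,-17.5),(449,157,80,0),(477,12.5,80,12.3),(477,12.5,10,12.3)])"
```

```text
now [422.6 301.9   4.5] t 2.9 F [-1.1  0.9  6.2] grip 0.341 61.2
shift [0.009, -0.001, -0.504] turn [0.0004, 0.0002, -0.0002] rows 2 
shift [-0.469, -0.866, 0.0] turn [0.0, 0.0, -0.0486] rows 3 
shift [-0.187, -0.963, 0.0] turn [0.0, 0.0, -0.0342] rows 3 
shift [0.0, 0.0, 0.467] turn [0.0, 0.0, 0.0] rows 2
```

Call:
{"api": "move_arm", "payload": {"plan": [[-1,[0,0,-0.25],[0,0,0]],[-1,[0,0,-0.5],[0,0,0]],[-1,[0,0,-0.5],[0,0,0]],[-1,[0,0,-0.5],[0,0,0]]]}}

```text
clock: 3.4
tcp_pos: [0.4207, 0.3003, 0.0772]
eef_rot: [-0.479, -3.103, 0.003]
ft_force: [-0.6, -1.1, -4.6]
gripper_width: 0.338
gripper_force: 60.8
```

Call:
{"api": "move_arm", "payload": {"plan": [[-1,[-0.469,-0.866,0],[0,0,-0.0486]],[-1,[-0.469,-0.866,0],[0,0,-0.0486]],[-1,[-0.469,-0.866,0],[0,0,-0.0486]],[-1,[-0.469,-0.866,0],[0,0,-0.0486]],[-1,[-0.469,-0.866,0],[0,0,-0.0486]]]}}

```text
clock: 4.03
tcp_pos: [0.4489, 0.1562, 0.0772]
eef_rot: [-0.002, -3.139, 0.0]
ft_force: [0.2, -0.5, -3.4]
gripper_width: 0.34
gripper_force: 61.1
```

Call:
{"api": "move_arm", "payload": {"plan": [[-1,[-0.187,-0.963,0],[0,0,-0.0342]],[-1,[-0.187,-0.963,0],[0,0,-0.0342]],[-1,[-0.187,-0.963,0],[0,0,-0.0342]],[-1,[-0.187,-0.963,0],[0,0,-0.0342]],[-1,[-0.187,-0.963,0],[0,0,-0.0342]]]}}

```text
clock: 4.65
tcp_pos: [0.4772, 0.0127, 0.0779]
eef_rot: [0.337, -3.122, -0.001]
ft_force: [-0.7, 0.3, -2.9]
gripper_width: 0.344
gripper_force: 61.5
```

```bash
python3 -c "
from h import *
wrist(.003,.024,'w2',True); wrist(.07,.14)
step([(477,12.5,11.5,12.3)])"
```

```text
wrist [ 47. 164.] xy 459.6 -157.6 LxW 111 6 ang -18.3 z 0.0144
wrist [322. 137.] xy 406.9 -2.5 LxW 56 17 ang -78.2 z 0.0071
wrist [ 65. 394.] xy 631.7 -144.3 LxW 72 58 ang 9.1 z 0.0055
wrist [322. 282.] xy 462.6 9.5 LxW 107 46 ang 12.4 z 0.1028
wrist [438. 397.] xy 470.4 48.5 LxW 20 11 ang 24.2 z 0.1333
now [477.3  12.9  78. ] t 4.75 F [ 0.   0.4 -2.7] grip 0.339 61.5
shift [0.002, -0.003, 0.444] turn [0.0001, -0.0001, 0.0002] rows 2
```

View pics/w2.png

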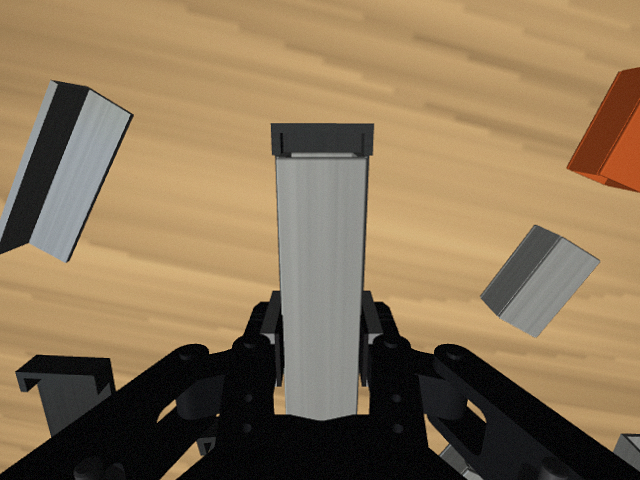

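The tube hangs straight over cradle_135, its near end at (322,155) just inside the end stop. I lower, release and rise.

Call:
{"api": "move_arm", "payload": {"plan": [[-1,[0,0,0.25],[0,0,0]],[-1,[0,0,0.4],[0,0,0]],[-1,[0,0,0.44],[0,0,0]],[-1,[0,0,0.44],[0,0,0]],[1,[0,0,0.44],[0,0,0]],[1,[0,0,0.44],[0,0,0]],[1,[0,0,0.44],[0,0,0]],[1,[0,0,0.3],[0,0,0]],[1,[0,0,0],[0,0,0]],[1,[0,0,0],[0,0,0]]]}}

```text
clock: 6.0
tcp_pos: [0.4802, 0.0115, 0.0814]
eef_rot: [-0.335, 3.116, -0.001]
ft_force: [-0.1, 0.5, -0.5]
gripper_width: 1.003
gripper_force: 0.0
```

```bash
python3 -c "
from h import *
wrist(.028,.045)
step([(461.5,149,80,-17.4),(461.5,149,3,-17.4)])"
```

```text
wrist [323. 248.] xy 477.0 11.9 LxW 135 30 ang 12.3 z 0.0353
wrist [550. 281.] xy 461.9 148.7 LxW 59 31 ang -16.9 z 0.0293
now [478.6  11.5  79.8] t 6.05 F [-0.5  1.4 -0.7] grip 0.998 0.0
shift [-0.083, 0.92, -0.002] turn [0.0, 0.0006, 0.0824] rows 3 
shift [0.0, 0.0, 0.513] turn [0.0, 0.0, 0.0] rows 2
```

Tube_135 is seated, with its centre at (477,12) mm and its top at 35 mm. Tube_60 is next.

Call:
{"api": "move_arm", "payload": {"plan": [[1,[-0.08,0.92,0],[0,0,0.0824]],[1,[-0.08,0.92,0],[0,0,0.0824]],[1,[-0.08,0.92,0],[0,0,0.0824]],[1,[-0.08,0.92,0],[0,0,0.0824]],[1,[-0.08,0.92,0],[0,0,0.0824]],[1,[-0.08,0.92,0],[0,0,0.0824]]]}}

```text
clock: 6.8
tcp_pos: [0.4599, 0.1479, 0.0779]
eef_rot: [-0.476, -3.105, 0.001]
ft_force: [0.3, 0.8, -0.1]
gripper_width: 1.001
gripper_force: 0.0
```

```bash
python3 -c "
from h import *
wrist(.024,.034)
step([(461.5,148.5,4,-17.2)])"
```

```text
wrist [325. 267.] xy 462.1 149.3 LxW 60 29 ang -17.1 z 0.0293
wrist [111. 302.] xy 444.8 19.9 LxW 76 3 ang 12.1 z 0.0289
now [460.  148.   78.1] t 6.85 F [ 0.  -1.   0.4] grip 1.001 0.0
shift [-0.009, 0.006, 0.494] turn [-0.0001, -0.0001, -0.0007] rows 2
```

Call:
{"api": "move_arm", "payload": {"plan": [[1,[-0.01,0,0.25],[0,0,0]],[1,[-0.01,0,0.4],[0,0,0]],[1,[-0.01,0,0.49],[0,0,0]],[1,[-0.01,0,0.49],[0,0,0]],[-1,[-0.01,0,0.49],[0,0,0]],[-1,[-0.01,0,0.49],[0,0,0]],[-1,[-0.01,0,0.49],[0,0,0]],[-1,[-0.01,0,0.49],[0,0,0]],[-1,[-0.01,0,0.49],[0,0,0]],[-1,[-0.01,0,0.49],[0,0,0]]]}}

```text
clock: 8.1
tcp_pos: [0.462, 0.1488, 0.0056]
eef_rot: [0.475, 3.104, 0.001]
ft_force: [-0.2, -0.8, 5.8]
gripper_width: 0.338
gripper_force: 60.7
```

```bash
python3 -c "
from h import *
step([(461.5,148.5,100,-17.2),(560,70,100,0),(662.7,-7.6,80,19.7),(662.7,-7.6,12,19.7)])"
```

```text
now [462.  148.8   5.6] t 8.1 F [-0.2 -0.8  5.8] grip 0.338 60.7
shift [0.002, -0.002, -0.629] turn [0.0002, 0.0002, -0.0005] rows 2 
shift [-0.782, -0.306, 0.0] turn [0.0, 0.0, -0.0478] rows 3 
shift [-0.685, -0.517, 0.133] turn [0.0, 0.0, -0.0547] rows 3 
shift [0.0, 0.0, 0.453] turn [0.0, 0.0, -0.0] rows 2
```

Call:
{"api": "move_arm", "payload": {"plan": [[-1,[0,0,-0.3],[0,0,0]],[-1,[0,0,-0.63],[0,0,0]],[-1,[0,0,-0.63],[0,0,0]],[-1,[0,0,-0.63],[0,0,0]]]}}

```text
clock: 8.6
tcp_pos: [0.4605, 0.1483, 0.0986]
eef_rot: [-0.475, -3.104, 0.001]
ft_force: [-0.1, -0.3, -2.5]
gripper_width: 0.34
gripper_force: 60.1
```

Call:
{"api": "move_arm", "payload": {"plan": [[-1,[-0.782,-0.306,0],[0,0,-0.048]],[-1,[-0.782,-0.306,0],[0,0,-0.048]],[-1,[-0.782,-0.306,0],[0,0,-0.048]],[-1,[-0.782,-0.306,0],[0,0,-0.048]],[-1,[-0.782,-0.306,0],[0,0,-0.048]]]}}

```text
clock: 9.22
tcp_pos: [0.5579, 0.0703, 0.0983]
eef_rot: [-0.002, -3.139, -0.0]
ft_force: [0.8, 0.4, -1.6]
gripper_width: 0.338
gripper_force: 60.0
```

Call:
{"api": "move_arm", "payload": {"plan": [[-1,[-0.685,-0.517,0.133],[0,0,-0.055]],[-1,[-0.685,-0.517,0.133],[0,0,-0.055]],[-1,[-0.685,-0.517,0.133],[0,0,-0.055]],[-1,[-0.685,-0.517,0.133],[0,0,-0.055]],[-1,[-0.685,-0.517,0.133],[0,0,-0.055]],[-1,[-0.685,-0.517,0.133],[0,0,-0.055]]]}}

```text
clock: 9.98
tcp_pos: [0.6614, -0.007, 0.0799]
eef_rot: [-0.539, 3.095, 0.0]
ft_force: [-0.8, -0.2, -1.6]
gripper_width: 0.338
gripper_force: 60.1
```

```bash
python3 -c "
from h import *
step([(662.7,-7.6,12,19.7)])"
```

```text
now [661.4  -7.   79.9] t 9.97 F [-0.8 -0.2 -1.6] grip 0.338 60.1
shift [-0.007, -0.007, 0.453] turn [0.0, 0.0, 0.0001] rows 2
```

Call:
{"api": "move_arm", "payload": {"plan": [[-1,[-0.01,-0.01,0.25],[0,0,0]],[-1,[-0.01,-0.01,0.4],[0,0,0]],[-1,[-0.01,-0.01,0.45],[0,0,0]],[-1,[-0.01,-0.01,0.45],[0,0,0]],[1,[-0.01,-0.01,0.45],[0,0,0]],[1,[-0.01,-0.01,0.45],[0,0,0]],[1,[-0.01,-0.01,0.45],[0,0,0]],[1,[-0.01,-0.01,0.3],[0,0,0]],[1,[-0.01,-0.01,-0.1],[0,0,0]],[1,[-0.01,-0.01,-0.1],[0,0,0]]]}}

```text
clock: 11.22
tcp_pos: [0.6678, -0.0091, 0.1001]
eef_rot: [-0.535, 3.084, -0.003]
ft_force: [-0.3, 0.6, -0.0]
gripper_width: 1.0
gripper_force: 0.0
```

```bash
python3 -c "
from h import *
wrist(.026,.045)
step([(655,75,90,0),(653.5,151.3,80,-17.6)])"
```

```text
wrist [468.  36.] xy 525.3 21.7 LxW 37 31 ang 12.3 z 0.0352
wrist [324. 250.] xy 664.4 -8.6 LxW 60 30 ang 19.3 z 0.0353
wrist [552. 307.] xy 654.0 152.5 LxW 85 32 ang -17.2 z 0.0293
now [665.8  -9.1  97.2] t 11.28 F [-1.2 -0.1 -1. ] grip 0.999 0.0
shift [-0.121, 0.552, 0.048] turn [-0.0002, 0.0009, 0.0547] rows 2 
shift [0.01, 0.509, 0.067] turn [0.0, 0.0, 0.0489] rows 2
```

Tube_60 is seated. Tube_85 is next.

Call:
{"api": "move_arm", "payload": {"plan": [[1,[-0.1,0.552,0.04],[0,0,0.055]],[1,[-0.1,0.552,0.04],[0,0,0.055]],[1,[-0.1,0.552,0.04],[0,0,0.055]],[1,[-0.1,0.552,0.04],[0,0,0.055]]]}}

```text
clock: 11.78
tcp_pos: [0.6502, 0.0732, 0.0876]
eef_rot: [-0.0, -3.141, 0.001]
ft_force: [-0.4, 0.6, 0.8]
gripper_width: 0.998
gripper_force: 0.0
```

Call:
{"api": "move_arm", "payload": {"plan": [[1,[0.01,0.51,0.067],[0,0,0.049]],[1,[0.01,0.51,0.067],[0,0,0.049]],[1,[0.01,0.51,0.067],[0,0,0.049]],[1,[0.01,0.51,0.067],[0,0,0.049]]]}}

```text
clock: 12.28
tcp_pos: [0.6493, 0.1489, 0.0782]
eef_rot: [-0.483, -3.104, 0.001]
ft_force: [-1.0, -0.5, 0.1]
gripper_width: 1.001
gripper_force: 0.0
```

```bash
python3 -c "
from h import *
wrist(.024,.034)
step([(653.5,151.8,4,-17.5)])"
```

```text
wrist [612. 114.] xy 617.8 320.5 LxW 85 6 ang 8.5 z 0.0285
wrist [ 33. 100.] xy 514.2 35.0 LxW 53 5 ang 9.4 z 0.0289
wrist [563. 137.] xy 621.5 294.1 LxW 85 5 ang 8.8 z 0.0286
wrist [330. 267.] xy 654.1 152.5 LxW 85 30 ang -17.4 z 0.0292
wrist [103. 338.] xy 653.7 3.3 LxW 48 3 ang 18.5 z 0.0292
now [649.3 148.9  78.4] t 12.32 F [-0.1 -0.8 -0.2] grip 0.999 0.0
shift [-0.02, 0.027, 0.496] turn [-0.0, 0.0, -0.0007] rows 2
```

Call:
{"api": "move_arm", "payload": {"plan": [[1,[-0.02,0.025,0.25],[0,0,0]],[1,[-0.02,0.025,0.4],[0,0,0]],[1,[-0.02,0.025,0.49],[0,0,0]],[1,[-0.02,0.025,0.49],[0,0,0]],[-1,[-0.02,0.025,0.49],[0,0,0]],[-1,[-0.02,0.025,0.49],[0,0,0]],[-1,[-0.02,0.025,0.49],[0,0,0]],[-1,[-0.02,0.025,0.49],[0,0,0]],[-1,[-0.02,0.025,0.49],[0,0,0]],[-1,[-0.02,0.025,0.49],[0,0,0]]]}}

```text
clock: 13.58
tcp_pos: [0.6536, 0.1534, 0.0058]
eef_rot: [0.484, 3.102, 0.001]
ft_force: [-0.7, -0.5, 5.4]
gripper_width: 0.337
gripper_force: 61.5
```

```bash
python3 -c "
from h import *
step([(654,151.8,110,-17.5),(652,20,110,0),(651.8,-90,110,10.1),(651.8,-140.2,80,10.1)])"
```

```text
now [653.6 153.4   5.8] t 13.57 F [-0.7 -0.5  5.4] grip 0.337 61.5
shift [-0.007, -0.009, -0.695] turn [0.0001, 0.0002, -0.0007] rows 2 
shift [-0.252, -0.842, 0.0] turn [0.0, 0.0, -0.0486] rows 3 
shift [0.001, -0.733, 0.0] turn [0.0, 0.0, -0.0281] rows 2 
shift [0.059, -0.329, 0.2] turn [0.0, 0.0, 0.0] rows 1
```

Call:
{"api": "move_arm", "payload": {"plan": [[-1,[0,0,-0.35],[0,0,0]],[-1,[0,0,-0.7],[0,0,0]],[-1,[0,0,-0.7],[0,0,0]],[-1,[0,0,-0.7],[0,0,0]]]}}

```text
clock: 14.08
tcp_pos: [0.6518, 0.153, 0.1084]
eef_rot: [-0.484, -3.101, 0.001]
ft_force: [-0.3, 0.9, -2.1]
gripper_width: 0.336
gripper_force: 60.7
```

Call:
{"api": "move_arm", "payload": {"plan": [[-1,[-0.252,-0.842,0],[0,0,-0.049]],[-1,[-0.252,-0.842,0],[0,0,-0.049]],[-1,[-0.252,-0.842,0],[0,0,-0.049]],[-1,[-0.252,-0.842,0],[0,0,-0.049]]]}}

```text
clock: 14.58
tcp_pos: [0.6494, 0.0209, 0.1077]
eef_rot: [-0.007, -3.138, -0.001]
ft_force: [-0.3, 0.2, -2.4]
gripper_width: 0.338
gripper_force: 60.8
```

Call:
{"api": "move_arm", "payload": {"plan": [[-1,[0,-0.733,0],[0,0,-0.028]],[-1,[0,-0.733,0],[0,0,-0.028]],[-1,[0,-0.733,0],[0,0,-0.028]],[-1,[0,-0.733,0],[0,0,-0.028]]]}}

```text
clock: 15.08
tcp_pos: [0.6501, -0.0868, 0.1089]
eef_rot: [0.274, -3.128, -0.002]
ft_force: [-0.2, -0.1, -3.2]
gripper_width: 0.339
gripper_force: 61.0
```

Call:
{"api": "move_arm", "payload": {"plan": [[-1,[0.06,-0.329,0.2],[0,0,0]],[-1,[0.06,-0.329,0.2],[0,0,0]],[-1,[0.06,-0.329,0.2],[0,0,0]]]}}

```text
clock: 15.45
tcp_pos: [0.6501, -0.1369, 0.0795]
eef_rot: [0.274, -3.129, -0.002]
ft_force: [0.4, 0.0, -2.2]
gripper_width: 0.342
gripper_force: 61.0
```

```bash
python3 -c "
from h import *
step([(651.8,-140.2,12,10.1)])"
```

```text
now [ 650.1 -136.9   79.5] t 15.45 F [ 0.4  0.  -2.2] grip 0.342 61.0
shift [-0.008, -0.024, 0.45] turn [0.0002, -0.0001, -0.0002] rows 2
```

Call:
{"api": "move_arm", "payload": {"plan": [[-1,[-0.01,-0.02,0.2],[0,0,0]],[-1,[-0.01,-0.02,0.4],[0,0,0]],[-1,[-0.01,-0.02,0.45],[0,0,0]],[-1,[-0.01,-0.02,0.45],[0,0,0]],[1,[-0.01,-0.02,0.45],[0,0,0]],[1,[-0.01,-0.02,0.45],[0,0,0]],[1,[-0.01,-0.02,0.45],[0,0,0]],[1,[-0.01,-0.02,0.3],[0,0,0]],[1,[-0.01,-0.02,-0.1],[0,0,0]],[1,[-0.01,-0.02,-0.1],[0,0,0]]]}}

```text
clock: 16.7
tcp_pos: [0.6555, -0.1424, 0.1006]
eef_rot: [-0.271, 3.119, -0.006]
ft_force: [0.1, -0.2, -0.6]
gripper_width: 1.004
gripper_force: 0.0
```

```bash
python3 -c "
from h import *
wrist(.026,.045)
step([(630,-225,90,12),(610,-307.5,80,13.7)])"
```

```text
wrist [630.  75.] xy 514.4 8.0 LxW 63 11 ang 13.0 z 0.0326
wrist [ 59. 130.] xy 611.7 -307.3 LxW 110 32 ang 13.6 z 0.0291
wrist [326. 249.] xy 653.8 -140.3 LxW 85 30 ang 10.5 z 0.0353
wrist [516. 299.] xy 664.2 -9.3 LxW 61 31 ang 20.1 z 0.0352
now [ 653.6 -141.9   97.8] t 16.75 F [-0.5  0.1 -1. ] grip 1.001 0.0
shift [0.251, -0.518, 0.052] turn [-0.0004, 0.0009, -0.0057] rows 2 
shift [0.245, -0.51, 0.067] turn [0.0, 0.0, -0.0047] rows 2
```

Tube_85 is seated. Tube_110 is next.

Call:
{"api": "move_arm", "payload": {"plan": [[1,[0.25,-0.518,0.05],[0,0,-0.0057]],[1,[0.25,-0.518,0.05],[0,0,-0.0057]],[1,[0.25,-0.518,0.05],[0,0,-0.0057]],[1,[0.25,-0.518,0.05],[0,0,-0.0057]]]}}

```text
clock: 17.25
tcp_pos: [0.6284, -0.2236, 0.0867]
eef_rot: [0.328, -3.124, -0.002]
ft_force: [-0.6, -0.7, 0.3]
gripper_width: 0.999
gripper_force: 0.0
```

Call:
{"api": "move_arm", "payload": {"plan": [[1,[0.24,-0.51,0.067],[0,0,-0.0047]],[1,[0.24,-0.51,0.067],[0,0,-0.0047]],[1,[0.24,-0.51,0.067],[0,0,-0.0047]],[1,[0.24,-0.51,0.067],[0,0,-0.0047]]]}}

```text
clock: 17.75
tcp_pos: [0.6097, -0.3052, 0.0773]
eef_rot: [-0.376, 3.119, 0.001]
ft_force: [-0.2, -0.3, -0.5]
gripper_width: 1.001
gripper_force: 0.0
```

```bash
python3 -c "
from h import *
wrist(.024,.034)
step([(611,-307.3,4,13.7)])"
```

```text
wrist [617. 125.] xy 494.0 -173.0 LxW 36 6 ang -19.4 z 0.0287
wrist [316. 260.] xy 611.5 -307.8 LxW 109 30 ang 13.7 z 0.0293
now [ 609.8 -305.1   77.4] t 17.8 F [-0.1  0.3 -0.3] grip 1.002 0.0
shift [-0.004, -0.016, 0.489] turn [0.0001, 0.0001, 0.0002] rows 2
```

Call:
{"api": "move_arm", "payload": {"plan": [[1,[-0.01,-0.016,0.25],[0,0,0]],[1,[-0.01,-0.016,0.4],[0,0,0]],[1,[-0.01,-0.016,0.49],[0,0,0]],[1,[-0.01,-0.016,0.49],[0,0,0]],[-1,[-0.01,-0.016,0.49],[0,0,0]],[-1,[-0.01,-0.016,0.49],[0,0,0]],[-1,[-0.01,-0.016,0.49],[0,0,0]],[-1,[-0.01,-0.016,0.49],[0,0,0]],[-1,[-0.01,-0.016,0.49],[0,0,0]],[-1,[-0.01,-0.016,0.49],[0,0,0]]]}}

```text
clock: 19.05
tcp_pos: [0.6117, -0.309, 0.0047]
eef_rot: [-0.374, 3.118, -0.001]
ft_force: [-0.8, 0.2, 5.9]
gripper_width: 0.337
gripper_force: 61.6
```

```bash
python3 -c "
from h import *
step([(611.5,-307.5,90,13.7),(510,-306,90,5),(417.3,-305,80,-3.3)])"
```

```text
now [ 611.7 -309.     4.7] t 19.05 F [-0.8  0.2  5.9] grip 0.337 61.6
shift [-0.002, 0.01, -0.569] turn [-0.0001, 0.0002, -0.0] rows 2 
shift [0.655, 0.17, 0.0] turn [0.0, 0.0, 0.0242] rows 2 
shift [0.615, 0.061, 0.067] turn [0.0, 0.0, 0.0231] rows 2
```

Call:
{"api": "move_arm", "payload": {"plan": [[-1,[0,0,-0.3],[0,0,0]],[-1,[0,0.01,-0.57],[0,0,0]],[-1,[0,0.01,-0.57],[0,0,0]],[-1,[0,0.01,-0.57],[0,0,0]]]}}

```text
clock: 19.55
tcp_pos: [0.6097, -0.3068, 0.0876]
eef_rot: [0.374, -3.117, -0.003]
ft_force: [-0.0, 0.7, -1.8]
gripper_width: 0.338
gripper_force: 60.8
```

Call:
{"api": "move_arm", "payload": {"plan": [[-1,[0.655,0.17,0],[0,0,0.0242]],[-1,[0.655,0.17,0],[0,0,0.0242]],[-1,[0.655,0.17,0],[0,0,0.0242]],[-1,[0.655,0.17,0],[0,0,0.0242]]]}}

```text
clock: 20.05
tcp_pos: [0.5095, -0.3058, 0.0881]
eef_rot: [0.136, -3.138, -0.001]
ft_force: [0.9, 0.1, -1.9]
gripper_width: 0.338
gripper_force: 60.8
```

Call:
{"api": "move_arm", "payload": {"plan": [[-1,[0.615,0.06,0.067],[0,0,0.0231]],[-1,[0.615,0.06,0.067],[0,0,0.0231]],[-1,[0.615,0.06,0.067],[0,0,0.0231]],[-1,[0.615,0.06,0.067],[0,0,0.0231]],[-1,[0.615,0.06,0.067],[0,0,0.0231]]]}}

```text
clock: 20.68
tcp_pos: [0.4183, -0.3053, 0.0792]
eef_rot: [0.09, 3.139, -0.001]
ft_force: [0.1, -0.2, -2.3]
gripper_width: 0.342
gripper_force: 60.7
```

```bash
python3 -c "
from h import *
wrist(.003,.024,None,True)
step([(417.3,-305,11.5,-3.3)])"
```

```text
wrist [321. 166.] xy 364.6 -302.6 LxW 56 29 ang 86.7 z 0.0058
wrist [563. 265.] xy 437.6 -154.0 LxW 66 4 ang -21.0 z 0.013
wrist [523. 342.] xy 483.9 -171.0 LxW 55 3 ang -20.2 z 0.0161
now [ 418.  -305.1   79.2] t 20.73 F [ 0.8  0.4 -2.1] grip 0.336 60.7
shift [0.005, 0.001, 0.451] turn [-0.0001, 0.0001, 0.0001] rows 2
```

Call:
{"api": "move_arm", "payload": {"plan": [[-1,[0.005,0,0.2],[0,0,0]],[-1,[0.005,0,0.4],[0,0,0]],[-1,[0.005,0,0.45],[0,0,0]],[-1,[0.005,0,0.45],[0,0,0]],[1,[0.005,0,0.45],[0,0,0]],[1,[0.005,0,0.45],[0,0,0]],[1,[0.005,0,0.45],[0,0,0]],[1,[0.005,0,0.3],[0,0,0]],[1,[0.005,0,-0.3],[0,0,0]],[1,[0.005,0,-0.3],[0,0,0]]]}}

```text
clock: 21.98
tcp_pos: [0.4171, -0.3058, 0.1275]
eef_rot: [0.091, 3.136, -0.005]
ft_force: [0.5, 0.5, -0.8]
gripper_width: 1.001
gripper_force: 0.0
```

Call:
{"api": "move_arm", "payload": {"plan": [[1,[0.1,-0.9,-0.6],[0,0,0]],[1,[0.1,-0.9,-0.6],[0,0,0]],[1,[0.1,-0.9,-0.6],[0,0,0]],[1,[0.1,-0.9,-0.6],[0,0,0]],[1,[0.1,-0.9,-0.6],[0,0,0]]]}}

```text
clock: 22.6
tcp_pos: [0.3927, -0.4376, 0.2133]
eef_rot: [-0.091, -3.139, -0.003]
ft_force: [1.1, 0.7, -0.4]
gripper_width: 1.002
gripper_force: 0.0
```

```bash
python3 - <<'E'
from h import *
f=ctrl.grab_frame('top'); save(f,'top1')
P,n=cloud(f); hsv=cv2.cvtColor(f['pixels'],cv2.COLOR_RGB2HSV); z=P[...,2]
m=((hsv[...,1]<60)&(hsv[...,2]>60)&(z>.025)&(z<.045)).astype(np.uint8)
c,l,st,ce=cv2.connectedComponentsWithStats(m)
for i in range(1,c):
    if 150<st[i,4]<8000:
        k=l==i;(x,y),(a,b),an=cv2.minAreaRect((P[k][:,:2]*1000).astype(np.float32))
        if a<b:a,b,an=b,a,an+90
        print(ce[i].round(),round(x,1),round(y,1),round(a),round(b),round((an+90)%180-90,1),np.median(z[k]).round(4))
step([])
E
```

```text
[393. 139.] 653.6 -140.7 85 30 10.4 0.0355
[321. 137.] 663.8 -9.0 60 30 20.4 0.0358
[315. 238.] 476.7 11.4 134 30 12.2 0.0356
[499. 262.] 417.8 -306.2 111 31 -3.7 0.0355
now [ 392.7 -437.2  213.1] t 22.65 F [0.1 0.6 0.8] grip 1.001 0.0
```

View pics/top1.png

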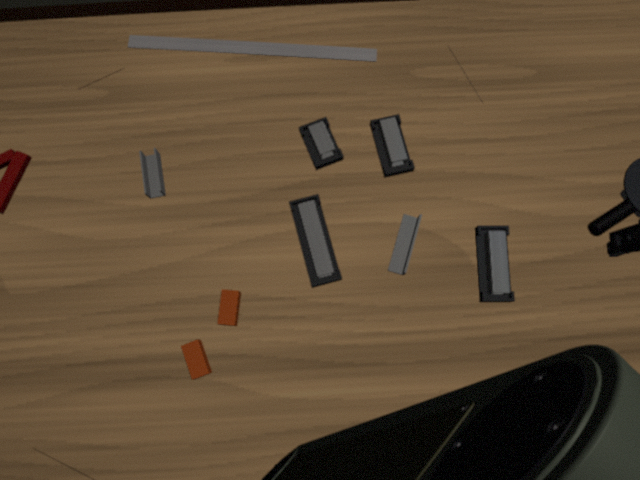

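All four tubes lie flat in their cradles, at pixels (393,139), (321,137), (315,238) and (499,262), with tops at about 36 mm. The angle, channel and orange pieces have not moved, and the arm is clear, so I hand in.

```bash
python3 -c "
from h import *
print(ctrl.job_done())"
```

```text
the job is handed in; nothing more can be done
None
```

The job is handed in at about 23 s: all four tubes lie flat in their matching cradles (checked in the last top picture), and the angle iron, channel and orange pieces were not moved.

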